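# Roll the ground pin onto the inspection line

## Robot

A 6-joint arm with a two-finger parallel gripper is mounted at the origin on the work surface. World frame = base frame: x ahead of the robot, y to its left, z up, the work surface at z = 0. Lengths are in m, angles in degrees, forces in N, time in s.
With the tool pointing down it reaches from about 0.4 to 0.825 m from the base axis. Payload 7 kg.
Tool frame: the origin (TCP) lies midway between the tips of the shut fingers; the grasp point (between the pads) lies 19 mm behind it; z points along the fingers, x is the direction in which the jaws open and shut, and the axes are right-handed (so a half turn about z gives the same grasp; the last joint's range is limited). The gripper opens to 88 mm and grips with 3 to 60 N. Pads are 19 mm wide; open, the fingers measure 130 mm over their backs; the gripper's body (78 mm by 193 mm) begins 47 mm behind the grasp point.
Start: joints at [-59.124, 20.546, 0.682, 0, -70.136, -16.507], TCP at [0.167, -0.654, 0.203] pointing down, gripper open.
Joint ranges: [-176.03, 176.03], [-82.01, 121.73], [-58.28, 71.71], [-173.87, 95.51], [-174.79, -0.11], [-173.66, 173.66]. Speed limits (degrees/s): [136.94, 136.94, 172.46, 180, 180, 180].

## Interface

Orientations are given as [roll, pitch, yaw] about the fixed x, y, z axes, in that order (R = Rz(yaw) Ry(pitch) Rx(roll)).
In Python, from plant import * gives the robot as it stands. The module is installed in compiled form; this text tells all that it offers.
- The arm moves only by the shell command python3 -m pendant 'ROWS' [OPENING]. ROWS is JSON, a list that holds one entry, the list of rows, each a list of 6 numbers: the shift along the world's x, y, z in mm, then the turn, a rotation vector about the world's x, y, z in degrees. A call has 1 to 10 rows; each row is the pose to reach, as a shift and turn from the pose commanded when the call began; what a row does not reach only later rows make up. A row lasts 1/8 s, in which the tool goes at most 62.5 mm and 10.7 degrees, less where a joint would pass 70% of its speed; a pose out of reach is approached as far as the arm can. A call with a gripper value outside its range is refused whole. OPENING is the closure, from -1 (fully open) to 1 (shut), set as the call begins (- or left out, the last holds). The fingers move at their own pace and stop on an object; the grip force is fixed at half the most. Time passes only in rows, so rows that repeat a pose let the fingers close. It gives the time, the measured TCP pose, the force and the opening at its end, in the units of the state.
- get_obs(): the state, without advancing time (a new reading comes with each control period).
- snapshot(name): name is "side" or "top" or "wrist"; returns a dict with "pixels" (400x640x3 uint8, red, green, blue), "depth" (400x640 float32, m along the optical axis (not along the pixel's ray), 0 where there is no reading), "fx", "fy", "cx", "cy" (pixels), "dist" ([k1, k2, p1, p2, k3] as OpenCV has them; the pictures are not rectified), "pose" (4x4, takes a point from camera to world coordinates); the wrist camera has in their place "tool_from_camera" (4x4, takes a point from camera to tool coordinates, whose origin is the TCP and whose axes are the tool frame's). Camera axes: x right, y down, z forward; pixel columns grow to the right and rows downward; lengths in m; the calibration is good to about 2 mm. A picture is of the moment at which its call begins: read the wrist's pose just before it.
- close_job(): hands the job in, once; it reports no verdict.
The state is a dict: "clock": time; "joint_pos": joint angles; "qvel": joint speeds; "tau": joint torques, N m; "tool_pos": TCP position; "orientation": TCP orientation; "force": force on the tool from outside, world axes, zero at the start; "moment": the same for the moment, N m; "opening": finger opening in m.
Only numpy, scipy, OpenCV 4.12 (cv2) and the standard library are available. Lean on these libraries where they do the work, as an engineer would, in place of code of your own. Each camera call takes 0.05 s, during which the arm holds its last target. There are 200 camera calls.

## Task

A freshly ground pin has to be put on the inspection line for checking: with the fingertips, roll the longer of the two steel pins gently across the rubber mat until it lies at rest along the white marked line, squarely over it. Do not pick it up or lift it off the mat, and leave the shorter pin and everything else on the bench where they are.

Things in the scene. Friction and masses are not known exactly. Their poses are not given: they have to be found in the camera images.
- mat: black rubber mat fixed to the bench, 240 mm along its x, 420 mm along its y, 4 mm thick; origin at the centre of its underside (z = 0). Its position and yaw vary. The rubber brakes a rolling pin: let go at 30 mm/s it rolls on about 2 mm, at 100 mm/s 2 to 3 cm. Pushed from behind near the height of its axis a pin rolls ahead of the finger; touched close to its top it sticks to the finger and rolls at half its speed
- line (a point): middle of the white line marked on the mat's upper face (4 mm above the bench); the line runs 200 mm along this point's x (100 mm each way) and is 4 mm wide; the point's y is across the line, its z up. It lies at the middle of the mat, its axes parallel to the mat's
- long_pin: the pin to roll: loose plain ground steel cylinder, 36 mm diameter, 100 mm long, about 0.75 kg, lying on the mat 80 to 130 mm to one side of the line (which side varies), within 7 degrees of parallel to it. Origin on its axis at its middle (18 mm above the mat), x along the axis; y and z turn as it rolls. Lightly oiled: friction about 0.35 against mat and fingers
- short_pin: bystander: loose steel pin of the same 36 mm diameter but only 50 mm long, lying on the mat 80 to 130 mm on the other side of the line, roughly parallel to it; origin at its middle on its axis, x along the axis
- oil_bottle: bystander: loose upright plastic bottle, 56 mm in diameter, 130 mm high, left of the mat; origin at the centre of its foot
- bush: bystander: loose upright steel bush, 52 mm outside diameter, 40 mm high, right of the mat; origin at the centre of its foot
- micrometer: bystander: loose outside micrometer lying flat to the right of the mat, about 145 mm long along its x (from -33 to +109 mm), 65 mm wide, 18 mm high; origin in the middle of its bow, on the bench

How it is judged (in metres and radians):
On the way:
1. the long pin rolls over (turned by more than 115 degrees about its axis) while it lies on the mat (angle between long_pin's own z axis and vertical above 2 rad and z of long_pin in the frame of line between 0.013 and 0.023 m), for 0.04 s.
At the end, for the whole second after the job is handed in: The long pin lies on the mat at rest, its axis within 7 mm of the middle of the line and within 0.10 rad of parallel to it, its middle within 50 mm of the line's middle along the line; the short pin is within 15 mm of where it was (y of long_pin in the frame of line between -0.007 and 0.007 m and x of long_pin in the frame of line between -0.05 and 0.05 m and angle between the x axis of long_pin and the x axis of line, either way round below 0.1 rad and z of long_pin in the frame of line between 0.015 and 0.021 m and linear speed of long_pin below 0.01 m/s and angular speed of long_pin below 0.5 rad/s and distance of short_pin from where it was at the start of the episode below 0.015 m); the robot touches nothing.
It fails at once if the long pin is lifted off the mat (8 mm), or falls off it (z of long_pin in the frame of line above 0.026 m or z of long_pin in the frame of line below 0.01 m).
It fails at once if the long pin is knocked (moves faster than 0.4 m/s) (linear speed of long_pin above 0.4 m/s).
It fails at once if the short pin, bottle, bush or micrometer is disturbed (moved by more than 15 mm) (distance of any of short_pin, oil_bottle, bush, micrometer from where it was at the start of the episode above 0.015 m).
It also fails if it takes over 45 s, if anything falls off the work surface, if the arm or the gripper's body presses on something with over 40 N, if the wrist force passes 120 N, or if a joint passes its speed limit or range.

## Working session

There is one attempt and no reset: what is moved stays moved. The work goes in short steps, Python scripts to look and compute and a shell command to move; the robot and the scene stay as the last step left them, time stands still between calls to the robot, and variables do not carry over. Pictures are saved under pics/ and viewed, about 8 in all and at most 12, crops included, and the job is handed in when it is done.

```bash
mkdir -p pics; python3 - <<'E'
from plant import *
import cv2,numpy as np
o=get_obs();print({k:np.round(v,3).tolist() for k,v in o.items()})
for n in("top","side"):
    s=snapshot(n);cv2.imwrite(f"pics/{n}0.png",s["pixels"][:,:,::-1]);np.savez(f"{n}0.npz",**s)
    print(n,s["fx"],s["cx"],s["cy"],s["dist"],np.round(s["pose"],3).tolist())
E
```

```text
{'clock': 0.0, 'joint_pos': [-59.122, 20.591, 0.631, -0.022, -70.136, -16.504], 'qvel': [0.024, -0.011, -0.018, 0.12, 0.031, 0.09], 'tau': [0.002, -58.272, 29.307, 6.997, 0.007, -0.0], 'tool_pos': [0.167, -0.653, 0.202], 'orientation': [-179.993, -0.098, 104.366], 'force': [-0.206, -0.385, 0.509], 'moment': [-0.006, -0.026, -0.021], 'opening': 0.088}
top 505.8246483088975 319.97988228123984 206.5394961956991 [-0.1350218  0.         0.         0.         0.       ] [[-0.017, -0.999, 0.039, 0.43], [-1.0, 0.017, 0.003, 0.008], [-0.004, -0.039, -0.999, 1.637], [0.0, 0.0, 0.0, 1.0]]
side 469.97385433561425 317.6009910452777 202.02341731919185 [-0.08791213  0.          0.          0.          0.        ] [[-0.926, -0.23, 0.299, 0.152], [-0.378, 0.555, -0.741, 0.904], [0.004, -0.8, -0.601, 0.778], [0.0, 0.0, 0.0, 1.0]]
```

View pics/top0.png

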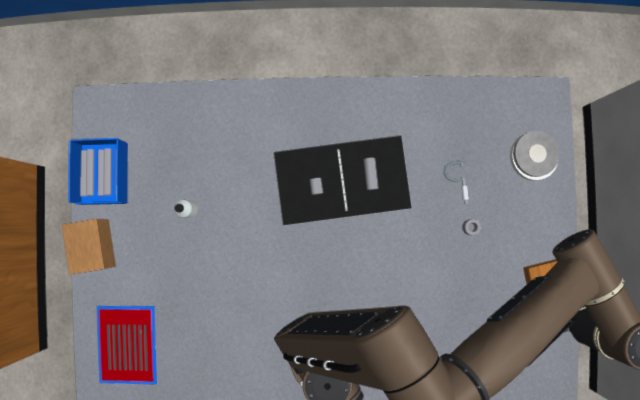

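The top view shows the mat centred near (343,180) with the white line at (343,180). The long pin is at (371,173), to the right of the line (world −y), and the short pin is at (316,186).

```bash
cat > m.py <<'E'
import cv2,numpy as np
def cast(s,px,z):
    K=np.array([[s["fx"],0,s["cx"]],[0,s["fy"],s["cy"]],[0,0,1]],float)
    u=cv2.undistortPoints(np.float64(px).reshape(-1,1,2),K,np.float64(s["dist"])).reshape(-1,2)
    P=s["pose"];d=np.c_[u,np.ones(len(u))]@P[:3,:3].T;o=P[:3,3]
    return o+d*((z-o[2])/d[:,2])[:,None]
def rects(s,zp=.04):
    g=s["pixels"].max(2);hsv=cv2.cvtColor(s["pixels"],cv2.COLOR_RGB2HSV)
    xx,yy=np.meshgrid(range(640),range(400))
    c,_=cv2.findContours((g<60).astype(np.uint8),cv2.RETR_EXTERNAL,2)
    c=[k for k in c if cv2.pointPolygonTest(cv2.convexHull(k),s["seed"],False)>0]
    k=cv2.convexHull(max(c,key=cv2.contourArea))
    m=np.zeros((400,640),np.uint8);cv2.fillPoly(m,[k],1);m=cv2.erode(m,np.ones((5,5)))
    b=((g>90)&(m>0)).astype(np.uint8)
    cc,_=cv2.findContours(b,cv2.RETR_EXTERNAL,cv2.CHAIN_APPROX_NONE)
    return k,[q for q in cc if cv2.contourArea(q)>40]
def report(s):
    k,cc=rects(s)
    def box(px,z):
        w=cast(s,px,z)[:,:2]*1000
        (x,y),(a,b),t=cv2.minAreaRect(w.astype(np.float32))
        if a<b:a,b,t=b,a,t+90
        t=(t+90)%180-90
        return np.round([x,y,a,b,t if t>0 else t+180],1)
    print("mat",box(k.reshape(-1,2),.004))
    for q in cc:
        px=q.reshape(-1,2);print(px.mean(0).round(),"z4",box(px,.004),"z22",box(px,.022), "z35",box(px,.035))
E
python3 - <<'E'
from m import *
for n,seed in(("top",(355.,180.)),):
    s=dict(np.load(n+"0.npz"));s["seed"]=seed;report(s)
    w=[]
    ys,xs=np.mgrid[150:200,360:383]
    d=s["depth"][150:200,360:383]
    print(d.min(),d.max())
E
```

```text
mat [580.  -60.2 415.8 236.1  96.5]
[316. 186.] z4 [562.5  23.3  48.7  35.6 179.1] z22 [561.   23.1  48.2  35.2 179.1] z35 [560.   23.   47.8  34.9 179.1]
[371. 173.] z4 [ 600.2 -154.1  103.7   34.7    4.7] z22 [ 598.3 -152.3  102.6   34.3    4.7] z35 [ 597.  -151.   101.7   34.1    4.7]
[342. 180.] z4 [580.9 -59.8 200.8   9.4   6.5] z22 [579.2 -59.  198.6   9.3   6.5] z35 [578.  -58.5 197.    9.2   6.5]
0.0 1.6475936
```

View pics/side0.png

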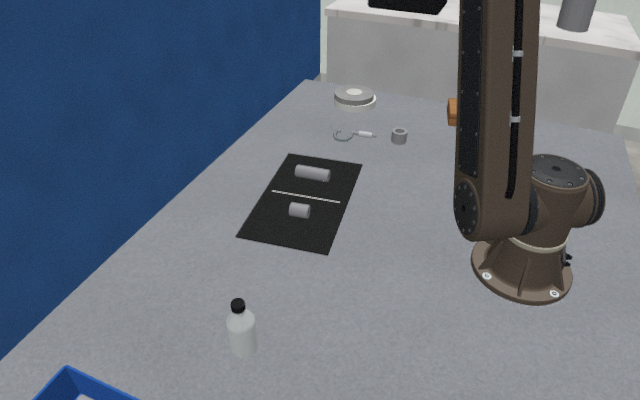

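Everything agrees with the given sizes: mat 416x236, line 201 mm, long pin about 102x34.
- **Line:** the middle is at (580.5, -60) with yaw 6.5°.
- **Long pin:** it is about 93 mm to the −y side, 7 mm off along the line and 1.8° off parallel.
- **Plan:** half-close the fingers and set the jaw axis along the line. Go down behind the pin and push it gently with both fingers at axis height.

```bash
python3 -m pendant '[[[20,20,0,0,0,4],[45,45,0,0,0,12],[70,72,0,0,0,20],[95,98,0,0,0,28],[120,124,0,0,0,36],[145,150,0,0,0,44],[170,175,0,0,0,52],[190,195,0,0,0,58],[207,213,0,0,0,62],[218,227,0,0,0,64]]]' 0
python3 -m pendant '[[[20,20,0,0,0,2],[45,45,0,0,0,4],[70,70,0,0,0,6],[95,95,0,0,0,8],[120,120,0,0,0,10],[145,145,0,0,0,12],[170,170,0,0,0,14],[195,195,0,0,0,16],[212,217,0,0,0,18],[218,227,0,0,0,18]]]'
```

```text
clock: 1.35
tool_pos: [0.386, -0.4259, 0.2026]
orientation: [180.0, -0.0, 168.5]
force: [0.0, 0.4, -1.0]
opening: 0.0435
clock: 2.6
tool_pos: [0.604, -0.1988, 0.2024]
orientation: [180.0, -0.0, -173.6]
force: [0.5, 0.8, 0.7]
opening: 0.0439
```

```bash
cat > w.py <<'E'
import sys
from plant import *
from m import *
from scipy.spatial.transform import Rotation as R
o=get_obs();s=snapshot("wrist")
T=np.eye(4);T[:3,:3]=R.from_euler("xyz",o["orientation"],degrees=True).as_matrix();T[:3,3]=o["tool_pos"]
s["pose"]=T@s["tool_from_camera"]
cv2.imwrite(f"pics/{sys.argv[1]}.png",s["pixels"][:,:,::-1]);np.savez(f"{sys.argv[1]}.npz",**s)
print(o["clock"],o["tool_pos"],o["orientation"],s["pose"].round(3).tolist())
E
python3 w.py w1
```

```text
2.6 [ 0.60399793 -0.19877393  0.2023983 ] [ 1.79988932e+02 -4.83319362e-02 -1.73600116e+02] [[-0.994, -0.107, -0.03, 0.612], [-0.111, 0.959, 0.262, -0.27], [0.001, 0.264, -0.965, 0.384], [0.0, 0.0, 0.0, 1.0]]
```

View pics/w1.png

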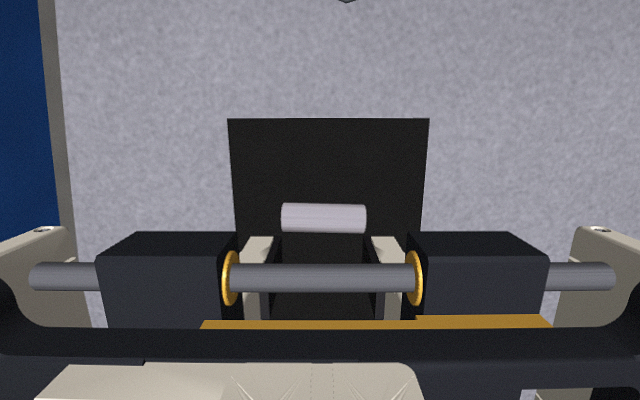

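The wrist view shows the long pin at (323,218). The fingers straddle below it, and image up is world −y. I'll check the pin position from this view.

```bash
cat > pin.py <<'E'
import sys
from m import *
L=np.array([580.5,-60]);t=np.radians(6.5);u=np.array([np.cos(t),np.sin(t)]);v=np.array([-u[1],u[0]])
def pin(f,r0,r1,c0,c1,thr=110):
    s=dict(np.load(f));b=(s["pixels"][r0:r1,c0:c1].min(2)>thr).astype(np.uint8)
    cc,_=cv2.findContours(b,cv2.RETR_EXTERNAL,cv2.CHAIN_APPROX_NONE)
    k=max(cc,key=cv2.contourArea).reshape(-1,2)+[c0,r0]
    w=cast(s,k,.022)[:,:2]*1000
    (x,y),(a,bb),th=cv2.minAreaRect(w.astype(np.float32))
    if a<bb:a,bb,th=bb,a,th+90
    th=(th+90)%180-90
    r=np.array([x,y])-L
    print("px",k.min(0),k.max(0),"pin",np.round([x,y,a,bb,th],1),"along/across",round(r@u,1),round(r@v,1))
pin(sys.argv[1],*map(int,sys.argv[2:6]))
E
python3 pin.py w1.npz 180 236 245 415; python3 -c "
from m import *
s=dict(np.load('w1.npz'));print(cast(s,[[228,119],[429,119]],.004))"
```

```text
px [281 203] [365 232] pin [ 597.1 -154.2  103.3   35.6    4.6] along/across 5.8 -95.5
[[ 0.72195123 -0.25711836  0.004     ]
 [ 0.48581948 -0.28350753  0.004     ]]
```

```bash
python3 -m pendant '[[[0,0,-20,0,0,0],[0,0,-45,0,0,0],[0,0,-70,0,0,0],[0,0,-95,0,0,0],[0,0,-120,0,0,0],[0,0,-145,0,0,0],[0,0,-165,0,0,0],[0,0,-180,0,0,0],[0,0,-188,0,0,0],[0,0,-190,0,0,0]]]'
python3 w.py w2
```

```text
clock: 3.9
tool_pos: [0.6034, -0.2001, 0.0128]
orientation: [-180.0, -0.0, -173.7]
force: [0.2, -0.1, 0.6]
opening: 0.0436
3.9 [ 0.60338979 -0.20008884  0.01282665] [-1.79997311e+02 -1.34445968e-02 -1.73650210e+02] [[-0.994, -0.106, -0.029, 0.611], [-0.11, 0.959, 0.262, -0.271], [0.0, 0.264, -0.965, 0.194], [0.0, 0.0, 0.0, 1.0]]
```

View pics/w2.png

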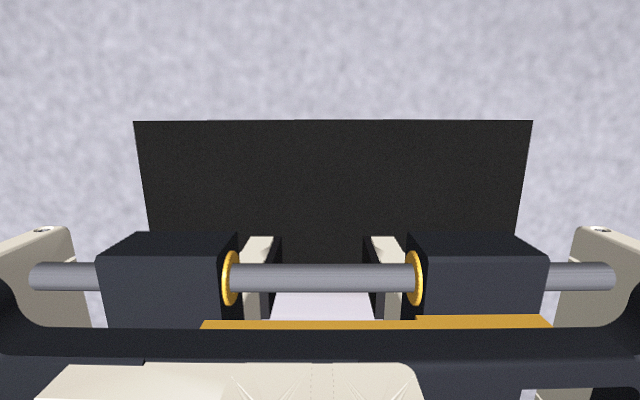

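The fingers are down behind the pin, which shows between them at row 290 and below. I'll push along (-0.113, 0.994) at about 30 mm/s.

```bash
python3 -m pendant '[[[-0.2,2,0,0,0,0],[-0.6,5,0,0,0,0],[-1,9,0,0,0,0],[-1.5,13,0,0,0,0],[-1.9,17,0,0,0,0],[-2.4,21,0,0,0,0],[-2.8,25,0,0,0,0],[-3.3,29,0,0,0,0],[-3.7,33,0,0,0,0],[-4.2,37,0,0,0,0]]]'
python3 - <<'E'
from plant import *
from m import *
s=snapshot("top");cv2.imwrite("pics/t2.png",cv2.resize(s["pixels"][110:260,240:440,::-1],None,fx=3,fy=3))
E
```

```text
clock: 5.2
tool_pos: [0.5999, -0.1634, 0.0143]
orientation: [-179.9, 0.1, -173.6]
force: [-3.5, -2.9, 12.6]
opening: 0.0436
```

View pics/t2.png

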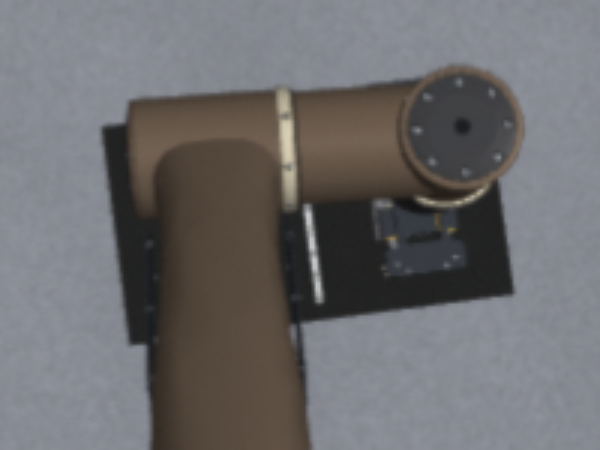

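The arm hides the pin from above, and the +12.6 N vertical force is unexpected. I'll look at the side camera and read the force at rest.

```bash
python3 - <<'E'
from plant import *
from m import *
s=snapshot("side");cv2.imwrite("pics/s2.png",cv2.resize(s["pixels"][120:270,230:430,::-1],None,fx=4,fy=4,interpolation=2))
o=get_obs();print(o["force"],o["moment"],o["tool_pos"],o["clock"])
E
```

```text
[-2.44505826 -1.5720011  10.64043612] [-0.61868171  1.09297831 -0.01997754] [ 0.59993064 -0.16312722  0.01452728] 5.3
```

View pics/s2.png

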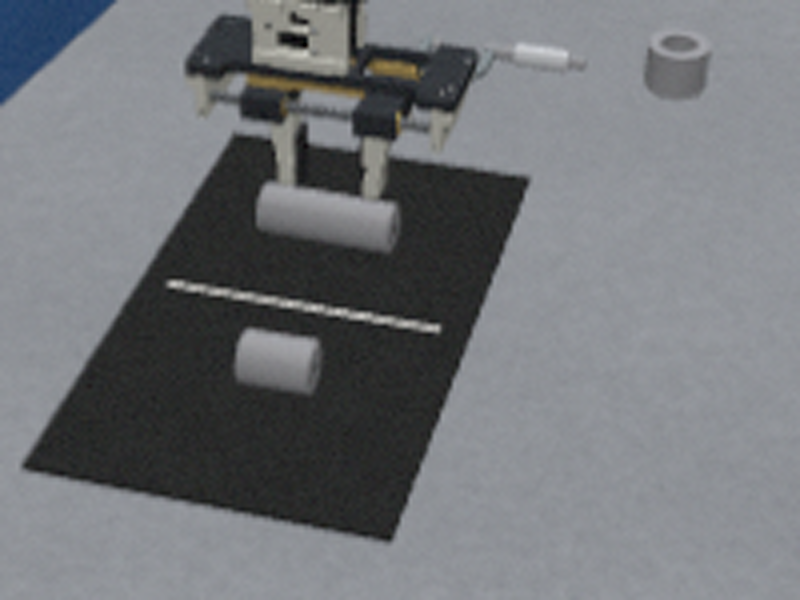

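```bash
cat > side.py <<'E'
# pin top edge/extent from side view, masks on the mat
from m import *
import sys
def go(s):
    g=s["pixels"].max(2);m=((g>90)).astype(np.uint8);m[:160]*=1
    roi=np.zeros_like(m);roi[165:235,285:340]=m[165:235,285:340]
    cc,_=cv2.findContours(roi,cv2.RETR_EXTERNAL,cv2.CHAIN_APPROX_NONE)
    for k in cc:
        if cv2.contourArea(k)>30:
            k=k.reshape(-1,2);print(k.min(0),k.max(0),"bottom-edge world z10",end=" ")
            # lower silhouette columns
            for c in np.linspace(k[:,0].min()+5,k[:,0].max()-5,3).astype(int):
                r=k[k[:,0]==c][:,1];print(c,r.min(),r.max(),(cast(s,[[c,r.max()]],.008)[0,:2]*1000).round(),end=" ")
            print()
s=dict(np.load("side0.npz"));print("before");go(s)
from plant import *
s=snapshot("side");print("now");go(s)
E
python3 side.py; python3 w.py w3
```

```text
before
[289 202] [309 217] bottom-edge world z10 294 202 215 [572.  30.] 299 203 216 [558.  29.] 304 204 217 [544.  28.] 
[285 192] [339 202] bottom-edge world z10 290 193 194 [621. -51.] 312 197 198 [557. -57.] 334 200 202 [495. -63.] 
[295 165] [329 181] bottom-edge world z10 300 165 175 [ 634. -149.] 312 167 178 [ 595. -148.] 324 169 180 [ 559. -152.] 
now
[289 202] [309 217] bottom-edge world z10 294 202 215 [572.  30.] 299 203 215 [560.  25.] 304 204 217 [544.  28.] 
[285 192] [339 202] bottom-edge world z10 290 193 194 [621. -51.] 312 197 198 [557. -57.] 334 200 202 [495. -63.] 
[294 165] [329 181] bottom-edge world z10 299 165 176 [ 635. -143.] 311 168 179 [ 596. -142.] 324 165 181 [ 557. -147.] 
5.35 [ 0.59987162 -0.16319843  0.01448325] [-1.79941030e+02  7.58695199e-02 -1.73591791e+02] [[-0.994, -0.107, -0.028, 0.608], [-0.111, 0.959, 0.261, -0.234], [-0.001, 0.263, -0.965, 0.196], [0.0, 0.0, 0.0, 1.0]]
```

View pics/w3.png

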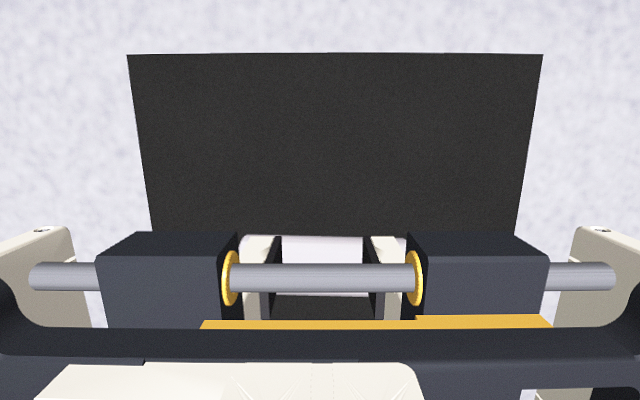

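The pin has moved only about 6 mm, half the finger travel since contact, with a strong vertical force. So the finger is bearing on its upper flank rather than at axis height. I'll back off and measure the real fingertip geometry from side-camera depth.

```bash
python3 -m pendant '[[[0.5,-4,0,0,0,0],[1.4,-12,0,0,0,0],[2.6,-22,0,0,0,0],[3.6,-32,0,0,0,0],[4,-36,0,0,0,0],[4,-36,0,0,0,0]]]'
python3 side.py | tail -1
python3 - <<'E'
from plant import *
from m import *
s=snapshot("side");o=get_obs();print(o["tool_pos"],o["force"],o["clock"])
cv2.imwrite("pics/s3.png",cv2.resize(s["pixels"][120:220,260:380,::-1],None,fx=6,fy=6,interpolation=2))
yy,xx=np.mgrid[0:400,0:640];d=s["depth"].ravel()
K=np.array([[s["fx"],0,s["cx"]],[0,s["fy"],s["cy"]],[0,0,1]])
u=cv2.undistortPoints(np.c_[xx.ravel(),yy.ravel()].astype(float).reshape(-1,1,2),K,s["dist"]).reshape(-1,2)
P=(np.c_[u,np.ones(len(u))]*d[:,None])@s["pose"][:3,:3].T+s["pose"][:3,3]
t=np.radians(6.4);U=np.array([np.cos(t),np.sin(t)]);V=np.array([-U[1],U[0]])
q=P[:,:2]-o["tool_pos"][:2];a=q@U*1000;c=q@V*1000;z=P[:,2]*1000
for lo in range(4,100,6):
    m=(d>0)&(abs(a)<70)&(abs(c)<30)&(z>lo)&(z<lo+6)
    if lo==4:m&=(z>8)
    print(lo,m.sum(),np.percentile(c[m],[2,50,98]).round() if m.any() else "",np.percentile(a[m],[2,98]).round() if m.any() else "")
E
```

```text
clock: 6.15
tool_pos: [0.6032, -0.1993, 0.0128]
orientation: [180.0, -0.0, -173.7]
force: [-0.8, 0.3, -0.8]
opening: 0.0435
[295 165] [329 180] bottom-edge world z10 300 165 175 [ 634. -149.] 312 166 177 [ 597. -153.] 324 168 180 [ 559. -152.] 
[ 0.60321043 -0.19882016  0.01284177] [ 0.05180592 -0.45708736 -0.31653867] 6.25
4 0  
10 1 [29. 29. 29.] [-51. -51.]
16 0  
22 0  
28 0  
34 9 [-8.  9. 12.] [-37.  33.]
40 22 [-3. 10. 16.] [-38.  38.]
46 26 [-6.  9. 14.] [-39.  36.]
52 24 [-6.  9. 14.] [-38.  38.]
58 22 [-1.  9. 13.] [-38.  37.]
64 30 [-6.  9. 16.] [-41.  39.]
70 24 [ 5.  9. 15.] [-41.  39.]
76 30 [-5. 10. 15.] [-42.  39.]
82 27 [-3. 10. 14.] [-43.  42.]
88 10 [ 2. 11. 14.] [-35.  33.]
94 4 [ 8. 11. 15.] [-51.  27.]
```

View pics/s3.png

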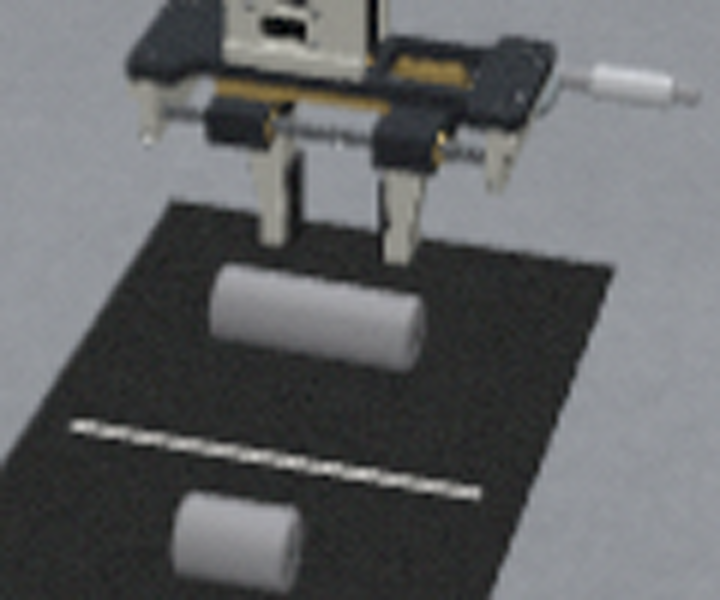

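The picture settles it. The visible fingertips end at z ≈ 35 mm although the TCP reads 12.8 mm, so the real tips sit about 22 mm behind the nominal TCP. The half-speed roll and the upward force fit that too, because I was touching near the top of the pin. The pin has rolled back to its start. I'll lower about 21 mm and re-measure the tips.

```bash
python3 -m pendant '[[[0,0,-5,0,0,0],[0,0,-10,0,0,0],[0,0,-14,0,0,0],[0,0,-17,0,0,0],[0,0,-19,0,0,0],[0,0,-20,0,0,0],[0,0,-20,0,0,0]]]'
cat > cloud.py <<'E'
from plant import *
from m import *
s=snapshot("side");o=get_obs();print(o["tool_pos"],o["force"],o["clock"])
yy,xx=np.mgrid[0:400,0:640];d=s["depth"].ravel()
K=np.array([[s["fx"],0,s["cx"]],[0,s["fy"],s["cy"]],[0,0,1]])
u=cv2.undistortPoints(np.c_[xx.ravel(),yy.ravel()].astype(float).reshape(-1,1,2),K,s["dist"]).reshape(-1,2)
P=(np.c_[u,np.ones(len(u))]*d[:,None])@s["pose"][:3,:3].T+s["pose"][:3,3]
t=np.radians(6.4);U=np.array([np.cos(t),np.sin(t)]);V=np.array([-U[1],U[0]])
q=P[:,:2]-o["tool_pos"][:2];a=q@U*1000;c=q@V*1000;z=P[:,2]*1000
m=(d>0)&(abs(a)<70)&(c>-15)&(c<17)&(z>7)
print("lowest finger z",np.sort(z[m])[:12].round(1), "front c",np.percentile(c[m&(z<60)],[50,90]).round(1))
r=P[:,:2]*1000-[580.5,-60];al=r@U;ac=r@V
m=(d>0)&(abs(al)<80)&(ac>-130)&(ac<25)&(z>32)&(z<46)
m&=(c>12)
if m.any():
    print("pin top pts",m.sum(),"along",al[m].min().round(),al[m].max().round(),"across of crest",ac[m].mean().round(1),"z",z[m].max().round(1))
    if m.sum()>5:print("slope deg",np.degrees(np.polyfit(al[m],ac[m],1)[0]).round(1))
E
python3 cloud.py
```

```text
clock: 7.12
tool_pos: [0.6033, -0.1989, -0.007]
orientation: [-180.0, 0.0, -173.6]
force: [-0.2, -0.3, 0.2]
opening: 0.0437
[ 0.6033563  -0.19887733 -0.00696822] [-0.0322209  -0.31788801  0.27498571] 7.175
lowest finger z [18.  19.  19.6 21.1 21.2 21.3 21.4 21.5 21.6 21.7 21.8 22. ] front c [ 9.7 13.4]
pin top pts 197 along -44.0 55.0 across of crest -93.0 z 45.3
slope deg -1.5
```

```bash
python3 -m pendant '[[[-0.2,2,-2,0,0,0],[-0.6,5,-3,0,0,0],[-1,9,-3,0,0,0],[-1.5,13,-3,0,0,0],[-1.8,16,-3,0,0,0],[-2.1,19,-3,0,0,0],[-2.5,22,-3,0,0,0],[-2.8,25,-3,0,0,0],[-3.2,28,-3,0,0,0],[-3.5,31,-3,0,0,0]]]'
python3 cloud.py
```

```text
clock: 8.43
tool_pos: [0.5998, -0.1677, -0.0101]
orientation: [-180.0, 0.0, -173.6]
force: [0.1, -0.7, -0.4]
opening: 0.0436
[ 0.59972915 -0.16739302 -0.01005365] [ 0.0661527   1.25741479 -0.08755301] 8.475
lowest finger z [20.6 23.5 26.  27.3 27.6 27.7 28.2 28.5 29.  29.6 29.9 30.8] front c [ 9.  12.4]
pin top pts 204 along -44.0 55.0 across of crest -74.2 z 45.2
slope deg -1.9
```

Now it works as planned: near-zero force, and the pin rolls ahead at full speed to across −74 mm.

```bash
python3 -m pendant '[[[-0.2,2,0,0,0,0],[-0.6,5,0,0,0,0],[-0.9,8,0,0,0,0],[-1.2,11,0,0,0,0],[-1.6,14,0,0,0,0],[-1.9,17,0,0,0,0],[-2.3,20,0,0,0,0],[-2.6,23,0,0,0,0],[-2.9,26,0,0,0,0],[-3.3,29,0,0,0,0]]]'
python3 cloud.py
python3 -m pendant '[[[-0.2,2,0,0,0,0],[-0.5,4,0,0,0,0],[-0.8,7,0,0,0,0],[-1.1,10,0,0,0,0],[-1.5,13,0,0,0,0],[-1.8,16,0,0,0,0],[-2.1,19,0,0,0,0],[-2.4,21,0,0,0,0],[-2.6,23,0,0,0,0],[-2.6,23,0,0,0,0]]]'
python3 cloud.py
```

```text
clock: 9.72
tool_pos: [0.5965, -0.1387, -0.0101]
orientation: [-180.0, -0.0, -173.6]
force: [0.8, -0.8, 0.6]
opening: 0.0437
[ 0.59641336 -0.13839179 -0.01003432] [-0.79580766  0.40413717 -0.91546585] 9.775
lowest finger z [ 7.  17.4 21.6 22.2 24.8 24.9 26.6 27.6 28.3 28.4 28.5 29.1] front c [ 9.4 12.9]
pin top pts 213 along -44.0 56.0 across of crest -45.7 z 46.0
slope deg -2.2
clock: 11.02
tool_pos: [0.5938, -0.1157, -0.0101]
orientation: [180.0, -0.0, -173.6]
force: [-0.1, -0.2, -0.4]
opening: 0.0439
[ 0.59388665 -0.11578386 -0.01006601] [-0.8729287  -0.12966734  0.17106347] 11.075
lowest finger z [ 7.8 18.4 19.2 21.1 23.8 25.6 28.  28.5 28.5 29.  29.  29.1] front c [ 9.7 13.1]
pin top pts 220 along -43.0 58.0 across of crest -21.7 z 45.7
slope deg -1.7
```

```bash
python3 -m pendant '[[[-0.2,2,0,0,0,0],[-0.5,4,0,0,0,0],[-0.8,7,0,0,0,0],[-1.1,10,0,0,0,0],[-1.5,13,0,0,0,0],[-1.7,15,0,0,0,0],[-1.8,16,0,0,0,0],[-1.8,16,0,0,0,0]]]'
python3 cloud.py
python3 - <<'E'
from plant import *
from m import *
s=snapshot("side");np.savez("side4.npz",**s)
cv2.imwrite("pics/s4.png",cv2.resize(s["pixels"][150:230,260:370,::-1],None,fx=7,fy=7,interpolation=2))
E
```

```text
clock: 12.08
tool_pos: [0.5921, -0.0998, -0.0101]
orientation: [180.0, -0.0, -173.6]
force: [-0.9, 0.2, 0.3]
opening: 0.0437
[ 0.59203886 -0.09983264 -0.0100714 ] [ 0.39822028 -0.4293858   0.25822986] 12.125
lowest finger z [14.9 16.1 17.9 20.6 20.9 22.6 23.2 23.9 24.4 25.2 26.5 26.7] front c [ 9.2 12.4]
pin top pts 217 along -42.0 57.0 across of crest -6.3 z 45.7
slope deg -0.1
```

View pics/s4.png

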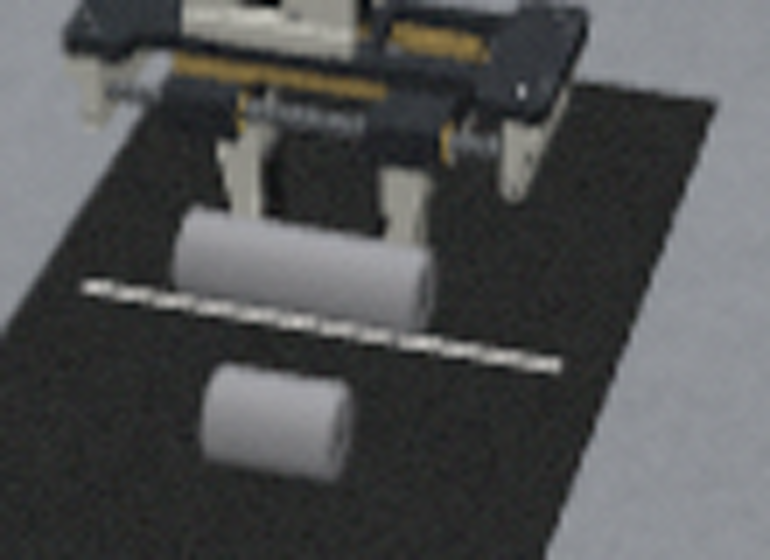

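The pin is now square to the line, and its lower edge just touches it, so the axis is roughly −8 to −11 mm. I'll push a little more, slowly.

```bash
python3 -m pendant '[[[-0.1,1,0,0,0,0],[-0.3,3,0,0,0,0],[-0.5,5,0,0,0,0],[-0.7,6.5,0,0,0,0],[-0.9,8,0,0,0,0],[-0.9,8,0,0,0,0]]]'
python3 cloud.py
python3 - <<'E'
from plant import *
from m import *
s=snapshot("side");np.savez("side5.npz",**s)
t=np.radians(6.4);U=np.array([np.cos(t),np.sin(t)]);V=np.array([-U[1],U[0]])
# lower silhouette of pins: tangent ray -> axis position, short pin as check (across 85 by top view)
g=s["pixels"].max(2)
C=s["pose"][:3,3]*1000
def axis(px):
    w=cast(s,px,.004)*1000;out=[]
    for p in w:
        d=(p-C);e=np.arctan2(-d[2],abs(d[:2]@V));a=(p[:2]-[580.5,-60])
        out.append((a@U,a@V+18/np.tan(e)-18/np.sin(e)))
    return np.round(out,1).tolist()
for c in range(288,326,4):
    col=g[168:232,c].astype(int);print(c,"".join("#" if x>150 else "+" if x>90 else "." for x in col))
np.save("g.npy",g)
E
```

```text
clock: 12.92
tool_pos: [0.5912, -0.0917, -0.01]
orientation: [180.0, 0.0, -173.6]
force: [0.1, 0.6, -0.5]
opening: 0.0441
[ 0.59115668 -0.09175323 -0.010057  ] [ 0.18689956 -0.26361782 -0.25692397] 12.975
lowest finger z [ 7.4 16.7 18.9 19.1 19.8 24.2 24.6 25.2 26.2 26.8 27.1 28.2] front c [ 9.4 12.9]
pin top pts 233 along -43.0 58.0 across of crest 1.8 z 45.0
slope deg -0.9
288 .............+###+++++++++......................................
292 ....+++++++++++####+++++++........+####++++++++.................
296 .+++++......+.++###++++++++........+####++++++++................
300 +..............++###++++++++.......+#####++++++++...............
304 +...............+####++++++++.......+#####+++++++...............
308 .+...............+####++++++++......++++++......................
312 ..................+####+++++++..................................
316 ........+++++++++++#####+++++++.................................
320 ..........+........+++........##................................
324 ...............................#+...............................
```

Next I'll retract straight back, go up, and swing aside for a clear top view.

```bash
python3 -m pendant '[[[1,-10,0,0,0,0],[3,-25,0,0,0,0],[5,-40,0,0,0,0],[6,-50,10,0,0,0],[6,-50,40,0,0,0],[6,-50,80,0,0,0],[6,-50,120,0,0,0],[6,-50,160,0,0,0],[6,-50,190,0,0,0],[6,-50,200,0,0,0]]]'
python3 -m pendant '[[[-20,-25,0,0,0,0],[-50,-60,0,0,0,0],[-80,-100,0,0,0,0],[-110,-140,0,0,0,0],[-140,-180,0,0,0,0],[-170,-220,0,0,0,0],[-200,-260,0,0,0,0],[-225,-300,0,0,0,0],[-240,-320,0,0,0,0],[-240,-320,0,0,0,0]]]'
python3 - <<'E'
from plant import *
from m import *
s=snapshot("top");np.savez("top6.npz",**s);s["seed"]=(400.,180.)
cv2.imwrite("pics/t6.png",cv2.resize(s["pixels"][110:260,240:440,::-1],None,fx=4,fy=4,interpolation=2))
try: report(s)
except Exception as e: print(e)
E
python3 cloud.py
```

```text
clock: 14.28
tool_pos: [0.5981, -0.1425, 0.193]
orientation: [-180.0, 0.2, -173.6]
force: [-0.2, 0.8, -0.7]
opening: 0.0437
clock: 15.52
tool_pos: [0.3554, -0.4629, 0.1891]
orientation: [179.9, -0.1, -173.8]
force: [0.6, 0.1, -0.2]
opening: 0.0435
mat [580.1 -60.  415.4 235.6  96.6]
[316. 186.] z4 [562.5  23.3  48.7  35.6 179.1] z22 [561.   23.1  48.2  35.2 179.1] z35 [559.9  23.   47.8  34.9 179.1]
[342. 180.] z4 [581.  -61.6 200.5  34.8   4.6] z22 [579.4 -60.9 198.3  34.4   4.6] z35 [578.2 -60.3 196.7  34.2   4.6]
[ 0.35673547 -0.46173582  0.18945856] [0.37474115 1.0731512  0.22794317] 15.625
lowest finger z [ 7.5  7.6  7.7  7.9  8.5  8.7  8.9  9.4 10.  10.1 10.1 10.2] front c [1.7 7.6]
pin top pts 228 along -43.0 58.0 across of crest 3.5 z 42.4
slope deg -1.3
```

View pics/t6.png

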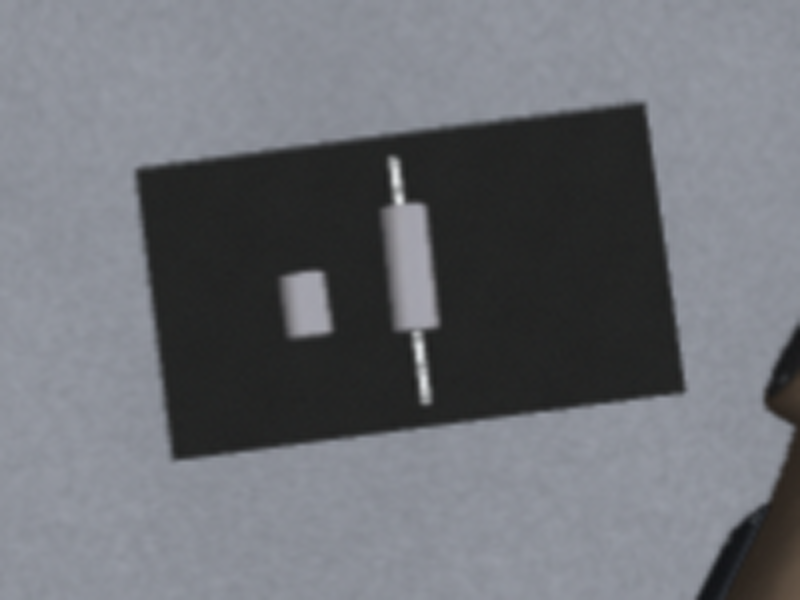

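The top view shows the pin at (410,265) in the crop, lying over the line with equal line stubs at both ends, and the short pin undisturbed. I'll measure it sub-pixel with the line excluded.

```bash
python3 - <<'E'
from m import *
from plant import *
t=np.radians(6.5);u=np.array([np.cos(t),np.sin(t)]);v=np.array([-u[1],u[0]])
L=np.array([580.5,-60])
def ana(s,box):
    r0,r1,c0,c1=box;g=s["pixels"].mean(2).astype(float)
    res={"line":[],"pin":[]}
    for r in range(r0,r1):
        x=np.arange(c0,c1);w=np.clip(g[r,c0:c1]-45,0,None);hi=w>.4*w.max()
        if w.max()<40:continue
        wd=hi.sum();m=np.where(hi)[0]
        if wd<=4:res["line"].append(((w*x).sum()/w.sum(),r))
        elif wd>=8:
            h=.5*np.median(w[hi]); a,b=m[0],m[-1]  # half-level edges
            a=a-(w[a]-h)/(w[a]-w[a-1]); b=b+(w[b]-h)/(w[b]-w[b+1])
            res["pin"].append((c0+(a+b)/2,r))
    for k,z in(("line",.004),("pin",.024)):
        if len(res[k])<6:print(k,len(res[k]));continue
        w=cast(s,res[k][1:-1],z)[:,:2]*1000-L;A=w@u;B=w@v;p=np.polyfit(A,B,1)
        print(k,len(A),"along",A.min().round(),A.max().round(),"mid",((A.min()+A.max())/2).round(1),"across mean",B.mean().round(2),"at mid",np.polyval(p,7).round(2),"at0",np.polyval(p,0).round(2),"slope deg",np.degrees(p[0]).round(2))
for f in ("top0","top6"):
    s=dict(np.load(f+".npz"));print(f)
    ana(s,(145,215,332,356))
    if f=="top0":ana(s,(150,200,358,386))
print(get_obs()["clock"])
E
```

```text
top0
line 60 along -96.0 97.0 mid 0.4 across mean 0.36 at mid 0.37 at0 0.36 slope deg 0.06
pin 0
line 0
pin 30 along -41.0 52.0 mid 5.5 across mean -93.66 at mid -93.73 at0 -93.46 slope deg -2.13
top6
line 28 along -96.0 97.0 mid 0.4 across mean 0.28 at mid 0.27 at0 0.28 slope deg -0.01
pin 30 along -39.0 55.0 mid 7.8 across mean -1.16 at mid -1.14 at0 -0.92 slope deg -1.76
15.625
```

The pin is 1.4 mm off the line's centre, 1.8° (0.03 rad) off parallel and 8 mm along, so it is well within tolerance. The arm is clear, so I'll check that the pin is at rest and hand in.

```bash
python3 - <<'E'
from plant import *
from m import *
a=np.load("top6.npz")["pixels"].astype(int);b=snapshot("top")["pixels"].astype(int)
print("diff on mat",abs(a-b)[135:225,275:410].mean(),"noise elsewhere",abs(a-b)[90:130,200:400].mean(),get_obs()["force"])
close_job()
E
```

```text
diff on mat 0.590480109739369 noise elsewhere 0.381625 [-0.55340535  0.52067529  0.132196  ]
the job is handed in; nothing more can be done
```

The long pin lies on the marked line, and I handed the job in at about 16 s; no verdict is reported. I pushed it about 92 mm from behind with two half-closed fingers at about 30 mm/s or slower. That is about 290° of roll, all on the mat, and the arm then retracted clear.

**Last checks (top camera, arm clear):**
- The pin's axis is about 1.4 mm off the middle of the line and 1.8° (0.03 rad) off parallel. Its middle is about 8 mm along the line from the centre.
- The short pin measures the same as at the start. I did not re-measure the bottle, bush and micrometer, but the arm stayed away from them.
- The pin looked at rest. Two top pictures differed by only 0.59 grey levels on the mat against 0.38 elsewhere, little more than noise.

**What failed or disagreed:**
- **First push:** it bore on the pin's upper flank with about 12 N upward. The real fingertips ended about 22 mm short of the nominal TCP. The pin moved about 6 mm, then rolled back when I withdrew; I lowered the tool and pushed again.
- **Across-line readings:** the side-camera depth put the pin 3.5 mm past the line, against 1.2 mm short in the top view. I trusted the top view because the depth reading leans towards the camera. An early wrist-camera reading also differed from the top view by about 2 mm. All of these stay inside the 7 mm tolerance.

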